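Line up the controller range by height

TASK

Set out the four aluminium controller units for inspection on the row of yellow marks on the white strip, in order of height: the shortest on the mark next to the red block, rising to the tallest at the other end. Each unit stands upright, centred on its mark, with its wider side and its terminal block running along the row. Do not tip over any unit or the amber bottle on the way.

Things in the scene. Friction and masses are not known exactly. Their poses are not given: they have to be found in the camera images.
- unit_green: Controller unit, the shortest of four: upright aluminium box with a terminal block (green, its long side along own y) on top. Housing 30 mm deep (own x, smooth faces, black panel on its -x face), 36 mm wide (own y, vent slots), 36 mm high; the terminal block adds 8 mm on top (15 by 29 mm, centred). Loose, about 60 g (varies by a third). Origin: centre of the underside; z up.
- unit_blue: Controller unit, the second shortest of four: upright aluminium box with a terminal block (blue, its long side along own y) on top. Housing 36 mm deep (own x, smooth faces, black panel on its -x face), 42 mm wide (own y, vent slots), 52 mm high; the terminal block adds 8 mm on top (18 by 34 mm, centred). Loose, about 110 g (varies by a third). Origin: centre of the underside; z up.
- unit_orange: Controller unit, the second tallest of four: upright aluminium box with a terminal block (orange, its long side along own y) on top. Housing 42 mm deep (own x, smooth faces, black panel on its -x face), 48 mm wide (own y, vent slots), 68 mm high; the terminal block adds 8 mm on top (21 by 38 mm, centred). Loose, about 190 g (varies by a third). Origin: centre of the underside; z up.
- unit_black: Controller unit, the tallest of four: upright aluminium box with a terminal block (black, its long side along own y) on top. Housing 48 mm deep (own x, smooth faces, black panel on its -x face), 54 mm wide (own y, vent slots), 84 mm high; the terminal block adds 8 mm on top (24 by 43 mm, centred). Loose, about 300 g (varies by a third). Origin: centre of the underside; z up.
- mark_a: One of four identical marks printed in a row on a white strip 3 mm thick (80 by 430 mm, fixed, its top at z = 0.003): yellow outline 62 by 68 mm with grey inside. Origin: its centre on the strip's top. Its own y runs along the row, its own x across it. Marks are 85 mm apart; the names tell nothing about their order in the row.
- mark_b: One of four identical marks printed in a row on a white strip 3 mm thick (80 by 430 mm, fixed, its top at z = 0.003): yellow outline 62 by 68 mm with grey inside. Origin: its centre on the strip's top. Its own y runs along the row, its own x across it. Marks are 85 mm apart; the names tell nothing about their order in the row.
- mark_c: One of four identical marks printed in a row on a white strip 3 mm thick (80 by 430 mm, fixed, its top at z = 0.003): yellow outline 62 by 68 mm with grey inside. Origin: its centre on the strip's top. Its own y runs along the row, its own x across it. Marks are 85 mm apart; the names tell nothing about their order in the row.
- mark_d: One of four identical marks printed in a row on a white strip 3 mm thick (80 by 430 mm, fixed, its top at z = 0.003): yellow outline 62 by 68 mm with grey inside. Origin: its centre on the strip's top. Its own y runs along the row, its own x across it. Marks are 85 mm apart; the names tell nothing about their order in the row.
- red_block: Fixed red block, 60 mm across the row, 20 mm along it, 18 mm high, standing on the strip at one end of the row, 70 mm (centre to centre) beyond the end mark. A like block in black stands at the other end. Red may be at either end. Origin: centre of its underside.
- bottle: Loose amber bottle with a white cap, 40 mm diameter, 110 mm high, about 120 g, a bystander standing among the units. Origin: centre of its underside; z up.

How it is judged:
By the outcome, as a careful person would: the job done as asked, in the order asked, and still so for the second after the job is handed in, with the robot touching nothing.
It also fails if it takes over 115 s, if anything falls off the work surface, if the arm or the gripper's body presses on something with over 40 N, if the wrist force passes 120 N, or if a joint passes its speed limit or range.

ROBOT

A 6-joint arm with a two-finger parallel gripper is mounted at the origin on the work surface. World frame = base frame: x ahead of the robot, y to its left, z up, the work surface at z = 0. Lengths are in m, angles in degrees, forces in N, time in s.
With the tool pointing down it reaches from about 0.325 to 0.85 m from the base axis. Payload 15.5 kg.
Tool frame: the origin (TCP) lies midway between the tips of the shut fingers; the grasp point (between the pads) lies 19 mm behind it; z points along the fingers, y is the line along which they close (so a half turn about z gives the same grasp; the last joint's range is limited). The gripper opens to 91 mm and grips with 3 to 60 N. Pads are 32 mm wide; open, the fingers measure 118 mm over their backs; the gripper's body (76 mm by 178 mm) begins 60 mm behind the grasp point.
Start: joints at [68.268, 28.281, 77.091, -0, 74.628, -5.472], TCP at [0.175, 0.6, 0.214] pointing down, gripper open.
Joint ranges: [-166.48, 166.48], [-47.26, 123.95], [12.59, 153.08], [-70.14, 250.14], [6.76, 159.57], [-176.63, 176.63]. Speed limits (degrees/s): [108.29, 108.29, 147.25, 172.46, 172.46, 172.46].

INTERFACE

Orientations are given as a 3x3 rotation matrix whose columns are the frame's x, y, z axes.
In Python, from bench import ctrl gives the robot as it stands. The module is installed in compiled form; this text tells all that it offers. Calls block until the motion is done:
- ctrl.goto(position, orientation): joint-space move of the TCP to a pose.
- ctrl.move_l(position, vel=0.15, ori=None, contact_N=None): straight line of the TCP; ori=None keeps the orientation; vel is the mean speed in m/s. With contact_N (N) it stops when the force on the tool has changed by that much, and returns True; else False.
- ctrl.movej(angles): joint-space move.
- ctrl.command_gripper(opening): opening from 0.0 (shut) to 1.0 (fully open); the grip force is fixed at half the most; returns when the fingers have stopped.
- ctrl.sleep(seconds).
- ctrl.ik(position, orientation): joint angles nearest the present ones, or None.
- ctrl.read_camera(name): name is "side" or "top"; returns the picture (420x560x3 uint8, blue, green, red); there is no depth.
- ctrl.camera_params(name): a dict with "fx", "fy", "cx", "cy" (pixels), "pose" (4x4, takes a point from camera to world coordinates). Camera axes: x right, y up, looking along -z (the intrinsics and any distortion apply to the point x, -y, -z); pixel columns grow to the right and rows downward; lengths in m; the calibration is good to about 2 mm. A picture is of the moment at which its call begins. camera_params takes no time and is no camera call.
A pose or a line that the arm cannot do raises ctrl.MotionError and nothing moves.
- ctrl.sign_off(): hands the job in; it is judged then, once.
Readings, each from a call of its own:
- ctrl.current_t(): time.
- ctrl.current_q(): joint angles.
- ctrl.current_dq(): joint speeds.
- ctrl.current_effort(): joint torques, N m.
- ctrl.current_tool_pos(): TCP position.
- ctrl.current_eef_rot(): TCP orientation.
- ctrl.current_contact_force(): force on the tool from outside, world axes, zero at the start.
- ctrl.current_wrist_torque(): the same for the moment, N m.
- ctrl.current_grip_width(): opening from 0.0 (shut) to 1.0 (fully open).
- ctrl.current_grasp_force(): force on a finger pad.
Only numpy, scipy, OpenCV 4.12 (cv2) and the standard library are available. Lean on these libraries where they do the work, as an engineer would, in place of code of your own. Each camera call takes 0.05 s, during which the arm holds its last target. There are 200 camera calls.

## Working session

There is one attempt and no reset: what is moved stays moved. The work goes in short steps, each a Python script; the robot and the scene stay as the last script left them, time stands still between calls to the robot, and variables do not carry over. Pictures are saved under pics/ and viewed, at most 14 in all, crops included, and the job is handed in when it is done.

```bash
mkdir -p pics; python3 - <<'E'
from bench import ctrl
import cv2,numpy as np
np.set_printoptions(precision=4,suppress=True)
for n in("top","side"):
    cv2.imwrite(f"pics/{n}0.png",ctrl.read_camera(n)); print(n,ctrl.camera_params(n))
print(ctrl.current_eef_rot(),ctrl.current_t())
E
```

```text
top {'fx': 456.3760035368568, 'fy': 456.3760035368568, 'cx': 281.1664086769407, 'cy': 212.8286443153906, 'pose': array([[ 0.0182,  0.9989, -0.044 ,  0.5042],
       [-0.9998,  0.0176, -0.0132, -0.0143],
       [-0.0124,  0.0442,  0.9989,  1.0057],
       [ 0.    ,  0.    ,  0.    ,  1.    ]])}
side {'fx': 484.7959356066179, 'fy': 484.7959356066179, 'cx': 285.124691248633, 'cy': 208.42089104391243, 'pose': array([[ 0.9798,  0.1161, -0.1628,  0.3491],
       [-0.1999,  0.5571, -0.806 , -0.957 ],
       [-0.0028,  0.8223,  0.5691,  0.711 ],
       [ 0.    ,  0.    ,  0.    ,  1.    ]])}
[[-0.96    0.28   -0.0004]
 [ 0.28    0.96   -0.001 ]
 [ 0.0001 -0.0011 -1.    ]] 0.1
```

View pics/top0.png

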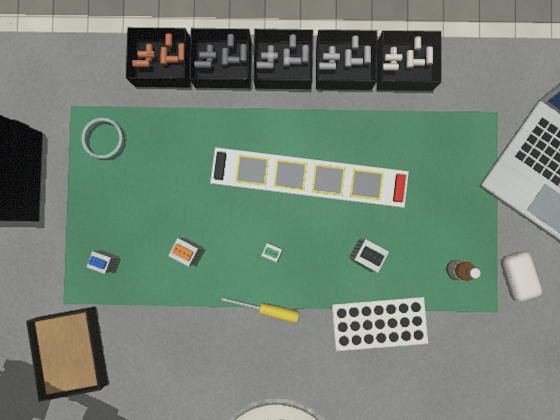

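View pics/side0.png

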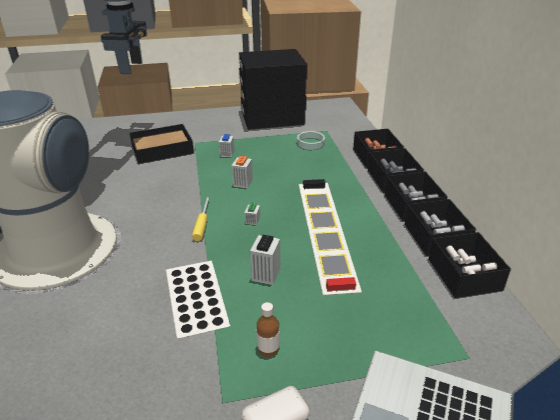

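The top view shows the strip running from the black end block (220,166) to the red block (400,188), with marks near (252,170), (291,175), (328,180) and (367,185). The units are blue (98,262), orange (184,251), green (271,252) and black (372,255), and the bottle is at (463,270). The side view agrees, and nothing crowds the units.

```bash
cat > vis.py <<'E'
import cv2,numpy as np
from bench import ctrl
def ray(cam,uv,z):
    p=ctrl.camera_params(cam);P=p["pose"];uv=np.atleast_2d(uv).astype(float)
    d=np.c_[(uv[:,0]-p["cx"])/p["fx"],-(uv[:,1]-p["cy"])/p["fy"],-np.ones(len(uv))]@P[:3,:3].T
    o=P[:3,3];return (o+d*((z-o[2])/d[:,2])[:,None])[:,:2]
def marks(cam="top",img=None):
    hsv=cv2.cvtColor(img,cv2.COLOR_BGR2HSV);m=cv2.inRange(hsv,(20,90,100),(35,255,255))
    roi=np.zeros_like(m)
    if cam=="top": roi[140:215,205:415]=255
    else: roi[175:300,290:365]=255
    cs,_=cv2.findContours(m&roi,cv2.RETR_EXTERNAL,cv2.CHAIN_APPROX_NONE)
    out=[]
    for c in cs:
        if cv2.contourArea(c)>150:
            w=ray(cam,c.reshape(-1,2),.003).astype(np.float32)*1000
            r=cv2.minAreaRect(w);out.append((np.array(r[0])/1000,r[1],r[2]))
    return sorted(out,key=lambda o:o[0][1])
E
python3 - <<'E'
from vis import *
np.set_printoptions(precision=4,suppress=True)
t=cv2.imread("pics/top0.png");s=cv2.imread("pics/side0.png")
for c,i in(("top",t),("side",s)):
    for o in marks(c,i):print(c,o)
C=[(98,262),(184,251),(271,252),(372,255)];D=[(227,146),(242,172),(252,214),(265,260)]
f=lambda im,c,h,z:cv2.resize(im[c[1]-h:c[1]+h,c[0]-h:c[0]+h],(200,200),interpolation=cv2.INTER_NEAREST)
cv2.imwrite("pics/crops.png",np.vstack([np.hstack([f(t,c,20,0) for c in C]),np.hstack([f(s,c,30,0) for c in D])]))
E
```

```text
top (array([ 0.6149, -0.1873]), (66.58167266845703, 60.895240783691406), 83.82655334472656)
top (array([ 0.6239, -0.1029]), (66.27731323242188, 61.246307373046875), 83.82466888427734)
top (array([ 0.6334, -0.0183]), (66.31206512451172, 60.24727249145508), 83.82479095458984)
top (array([0.6424, 0.0662]), (66.4984359741211, 60.289268493652344), 84.10664367675781)
side (array([ 0.6141, -0.1888]), (68.19979095458984, 61.0326042175293), 83.74945831298828)
side (array([ 0.6231, -0.1044]), (68.08292388916016, 61.23794174194336), 84.00552368164062)
```

View pics/crops.png

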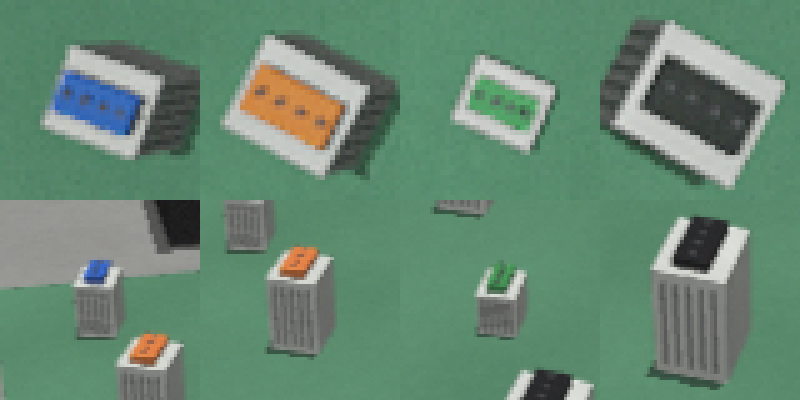

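The crops show clean bright housing tops with the coloured blocks inside them, so I can fit each housing top on its known plane. I'll detect all four and move the green one first.

```bash
cat > act.py <<'E'
from vis import *
np.set_printoptions(precision=4,suppress=True)
# name: pixel, housing height, grasp height, depth
U=dict(green=((271,252),.036,.024,.030),blue=((98,262),.052,.033,.036),orange=((184,251),.068,.043,.042),black=((372,255),.084,.056,.048))
ROW=list(U)  # from red end (-y) on
def housing(img,px,h,half=24,cam="top"):
    "centre and long-axis angle (deg) of the bright housing top round px"
    hsv=cv2.cvtColor(img,cv2.COLOR_BGR2HSV);m=cv2.inRange(hsv,(0,0,165),(180,45,255))
    roi=np.zeros_like(m);x,y=map(int,px);roi[y-half:y+half,x-half:x+half]=255
    cs,_=cv2.findContours(m&roi,cv2.RETR_EXTERNAL,cv2.CHAIN_APPROX_NONE)
    c=max(cs,key=lambda c:cv2.contourArea(cv2.convexHull(c))).reshape(-1,2)
    r=cv2.boxPoints(cv2.minAreaRect((ray(cam,c,h)*1000).astype(np.float32)))/1000
    e=[r[1]-r[0],r[2]-r[1]];L=max(e,key=np.linalg.norm)
    return r.mean(0),np.degrees(np.arctan2(L[1],L[0]))%180,sorted(np.linalg.norm(e,axis=1)*1000)
def R(long_deg):
    "tool down, closing across the long axis; half turn chosen by least joint-6 travel"
    out=[]
    for k in(90,-90):
        a=np.radians(long_deg+k);y=np.array([np.cos(a),np.sin(a),0]);z=np.array([0,0,-1.])
        out.append(np.c_[np.cross(y,z),y,z])
    return out
def go(p,deg):
    q0=np.array(ctrl.current_q());c=[(np.abs(np.array(q)-q0).max(),i) for i,r in enumerate(R(deg)) if (q:=ctrl.ik(p,r)) is not None]
    ctrl.goto(p,R(deg)[min(c)[1]])
def at(xy,z):return [xy[0],xy[1],z]
def pick(n,xy,deg,lift=.14):
    g=U[n][2]-.019
    go(at(xy,g+lift),deg);ctrl.move_l(at(xy,g),vel=.12)
    ctrl.command_gripper(0.);print(n,"grip mm",ctrl.current_grip_width()*91,"F",ctrl.current_grasp_force())
    ctrl.move_l(at(xy,g+lift),vel=.15)
def place(n,xy,deg,lift=.14):
    g=U[n][2]-.019+.003
    go(at(xy,g+lift),deg);ctrl.move_l(at(xy,g+.01),vel=.12);ctrl.sleep(.2)
    c=ctrl.move_l(at(xy,g-.002),vel=.02,contact_N=4);print("contact",c,ctrl.current_tool_pos()[2]-g)
    ctrl.command_gripper(min(1,U[n][3]/.091+.3));ctrl.move_l(at(xy,g+lift),vel=.2)
    print("t",ctrl.current_t())
E
python3 - <<'E'
from act import *
t=cv2.imread("pics/top0.png");M=marks("top",t);S={}
for n,(px,h,g,d) in U.items():S[n]=housing(t,px,h);print(n,S[n])
v=M[-1][0]-M[0][0];deg=np.degrees(np.arctan2(v[1],v[0]));print("row",deg)
np.savez("scene.npz",M=[m[0] for m in M],deg=deg,**{n:[*s[0],s[1]] for n,s in S.items()})
if abs(S["green"][2][1]-36)<4:
    pick("green",*S["green"][:2]);place("green",M[0][0],deg)
    cv2.imwrite("pics/top1.png",ctrl.read_camera("top"));cv2.imwrite("pics/side1.png",ctrl.read_camera("side"))
E
```

```text
green (array([0.463 , 0.0183], dtype=float32), np.float32(69.19295), [np.float32(29.848766), np.float32(35.422802)])
blue (array([0.4366, 0.3796], dtype=float32), np.float32(71.7301), [np.float32(35.182045), np.float32(40.766514)])
orange (array([0.4619, 0.1994], dtype=float32), np.float32(63.51666), [np.float32(41.189255), np.float32(47.22739)])
black (array([ 0.4625, -0.1852], dtype=float32), np.float32(61.8674), [np.float32(47.606544), np.float32(53.406864)])
row 83.80432428601918
green grip mm 29.818514967923207 F 29.9993097782135
contact True -0.00024808642741079925
t 10.175
```

```bash
python3 - <<'E'
from act import *
Z=np.load("scene.npz");M=Z["M"];deg=float(Z["deg"])
for i,n in enumerate(ROW[1:],1):
    x,y,a=Z[n];pick(n,(x,y),a)
    w=ctrl.current_grip_width()*.091
    if abs(w-U[n][3])>.003:print("BAD GRIP");break
    place(n,M[i],deg)
ctrl.goto([.25,.5,.3],R(deg)[0])
for c in("top","side"):cv2.imwrite(f"pics/{c}2.png",ctrl.read_camera(c))
print(ctrl.current_t())
E
```

```text
blue grip mm 35.51441017156744 F 30.000995993614197
contact True 1.8591125669330938e-05
t 20.525
orange grip mm 41.79032281896296 F 30.00089943408966
contact True 9.94392481472664e-06
t 29.1333
black grip mm 47.802193874625694 F 29.978047013282776
contact True 1.8814984253275047e-05
t 37.5083
39.75
```

View pics/top2.png

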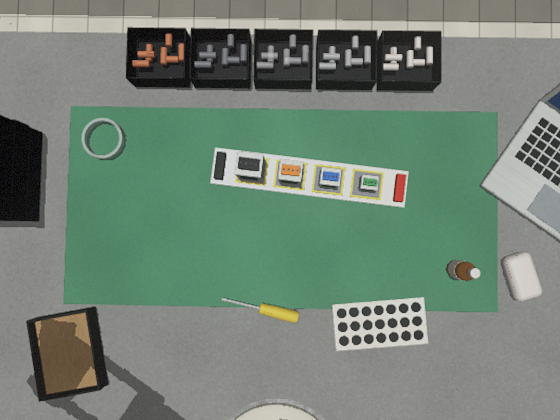

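View pics/side2.png

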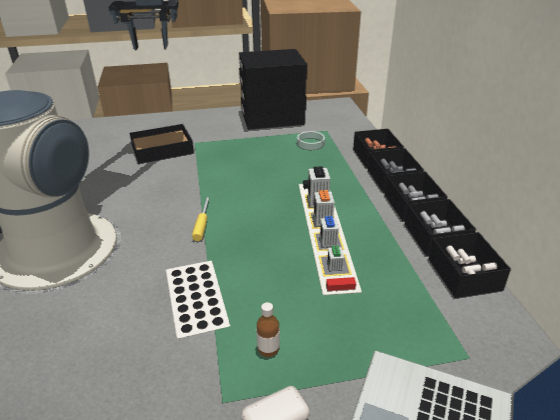

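All four units stand in order: green (370,183) next to the red block, then blue (330,178), orange (291,171) and black (250,166). The bottle at (463,270) is untouched. Next I'll measure the centring.

```bash
python3 - <<'E'
from act import *
Z=np.load("scene.npz");M=Z["M"];deg=float(Z["deg"]);u=np.array([np.cos(np.radians(deg)),np.sin(np.radians(deg))]);w=np.array([u[1],-u[0]])
t=cv2.imread("pics/top2.png");s=cv2.imread("pics/side2.png")
for i,(n,px,hf) in enumerate(zip(ROW,[(370,183),(330,178),(291,171),(250,166)],[13,14,16,18])):
    c,a,sz=housing(t,px,U[n][1]+.003,hf);d=(c-M[i])*1000
    print(n,"along",d@u,"across",d@w,"ang",a-deg,sz)
f=lambda im,c,h:cv2.resize(im[c[1]-h:c[1]+h,c[0]-2*h:c[0]+2*h],(800,400),interpolation=cv2.INTER_NEAREST)
cv2.imwrite("pics/z.png",f(t,(310,176),50))
cv2.imwrite("pics/y.png",cv2.resize(s[160:300,270:380],(472,600),interpolation=cv2.INTER_NEAREST))
E
```

```text
green along -0.219699457412807 across 1.151460119710488 ang -0.0018920898 [np.float32(29.08821), np.float32(35.45619)]
blue along -0.0436033301707633 across 1.1130259580784432 ang -0.03842163 [np.float32(35.17159), np.float32(41.15479)]
orange along 1.804166284993124 across 4.836198354916179 ang -0.05239868 [np.float32(48.520653), np.float32(65.197754)]
black along -2.7305133751851063 across -3.5347762389390707 ang 7.1609955 [np.float32(69.30525), np.float32(71.14545)]
```

View pics/z.png

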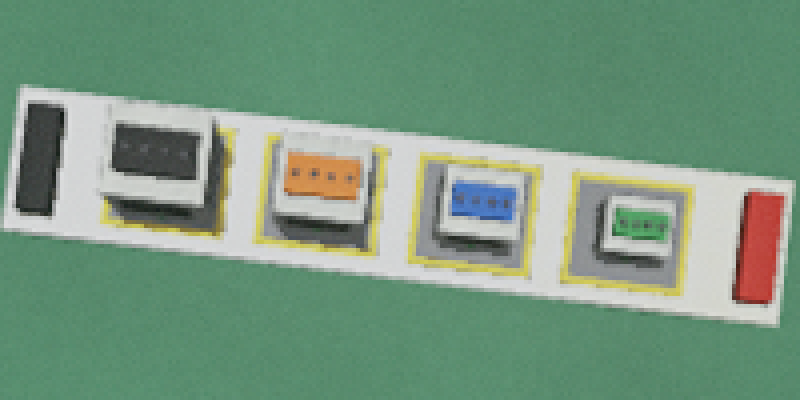

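View pics/y.png

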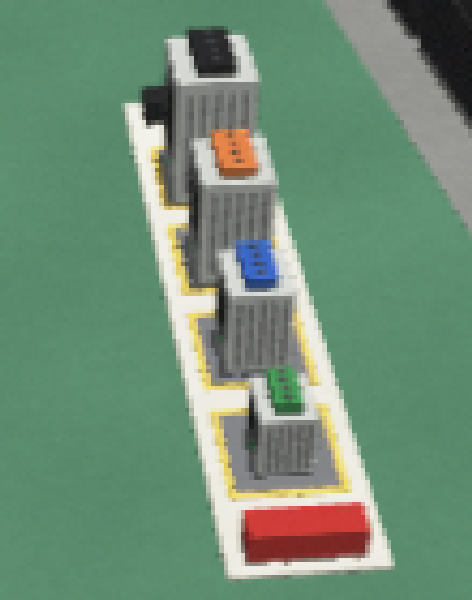

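Green and blue are within 1.2 mm and 0.1°. The crops show orange and black upright inside their marks, but their outlines merged with the white strip (their fitted sizes are wrong), so I'll measure those two by their blocks.

```bash
python3 - <<'E'
from act import *
Z=np.load("scene.npz");M=Z["M"];deg=float(Z["deg"]);u=np.array([np.cos(np.radians(deg)),np.sin(np.radians(deg))]);w=np.array([u[1],-u[0]])
t=cv2.imread("pics/top2.png");s=cv2.imread("pics/side2.png")
lim=dict(green=((45,90,90),(80,255,255)),blue=((100,120,90),(130,255,255)),orange=((5,140,160),(18,255,255)),black=((0,0,0),(180,255,75)))
for cam,im,P,hf in(("top",t,[(370,183),(330,178),(291,171),(249,165)],12),("side",s,[(336,251),(330,222),(324,196),(319,172)],9)):
  hsv=cv2.cvtColor(im,cv2.COLOR_BGR2HSV)
  for i,(n,px) in enumerate(zip(ROW,P)):
    m=cv2.inRange(hsv,*map(np.array,lim[n]));roi=np.zeros_like(m);x,y=px;roi[y-hf:y+hf,x-hf:x+hf]=255
    m=cv2.morphologyEx(m&roi,cv2.MORPH_CLOSE,np.ones((3,3)))
    c=max(cv2.findContours(m,cv2.RETR_EXTERNAL,cv2.CHAIN_APPROX_NONE)[0],key=cv2.contourArea).reshape(-1,2)
    r=cv2.minAreaRect((ray(cam,c,U[n][1]+.011)*1000).astype(np.float32));d=np.array(r[0])-M[i]*1000
    print(cam,n,"along %.1f across %.1f"%(d@u,d@w),r[1:])
E
```

```text
top green along 1.1 across -0.2 ((26.82857894897461, 13.637120246887207), 83.7802505493164)
top blue along 0.8 across -0.1 ((31.31744956970215, 16.4941463470459), 82.78305053710938)
top orange along -0.8 across 0.1 ((36.432655334472656, 18.5718994140625), 83.7720718383789)
top black along -1.0 across -0.4 ((41.52231979370117, 22.41703987121582), 83.29652404785156)
side green along -6.1 across -1.1 ((30.04168701171875, 14.719837188720703), 78.2728042602539)
side blue along -5.6 across -0.8 ((39.312461853027344, 17.5874080657959), 82.23783111572266)
side orange along -3.1 across -1.0 ((36.70035171508789, 20.48501205444336), 83.21383666992188)
side black along -8.4 across -1.4 ((45.99341583251953, 22.548561096191406), 82.02023315429688)
```

The top view puts all four blocks within about 1.1 mm of their mark centres, with rotation within about 1°. The side-view offsets along the row come from the visible block sides, so I'm handing in.

```bash
python3 -c "
from bench import ctrl
print(ctrl.sign_off())"
```

```text
the job is handed in; nothing more can be done
None
```

The job is handed in: green, blue, orange and black stand upright in that order from the red block, each measured within about 1 mm of its mark centre and aligned with the row, with no unit tipped and the bottle untouched, after about 40 s of robot time.

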